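# Print a price label for the kiwifruit punnet

### The arm

A 7-joint arm with a two-finger parallel gripper is mounted at the origin on the work surface. World frame = base frame: x ahead of the robot, y to its left, z up, the work surface at z = 0. Lengths are in m, angles in rad, forces in N, time in s.
With the tool pointing down it reaches from about 0.425 to 0.925 m from the base axis. Payload 6.8 kg.
Tool frame: the origin (TCP) lies at the very end of the fingers, on their centre line; the grasp point (between the pads) lies 19 mm behind it (bot.grasp_offset is the distance from the TCP to the grasp point, in m); z points along the fingers, y is the direction in which the jaws open and shut (so a half turn about z gives the same grasp; the last joint's range is limited). The gripper opens to 85 mm and grips with 20 to 120 N. Pads are 22 mm wide; open, the fingers measure 114 mm over their backs; the gripper's body (76 mm by 85 mm) begins 54 mm behind the grasp point. The pads swing forward as they close: fully open they stand 13 mm farther back than shut.
Start: joints at [1.071, 0.477, 0.022, 1.555, -0.011, 1.109, -0.083], TCP at [0.258, -0.624, 0.208] pointing down, gripper open.
Joint ranges: [-2.96, 2.96], [-0.34, 2.1], [-1.41, 1.46], [0.24, 2.44], [-1.37, 4.51], [0.17, 1.92], [-2.96, 2.96]. Speed limits (rad/s): [2.39, 2.39, 3.14, 3.14, 3.14, 3.14, 3.14].

### API

Orientations are given as a unit quaternion [w, x, y, z].
In Python, from station import monitor, cams, bot, finder gives the robot as it stands.
- The arm moves only by the tool jog_arm, never from a script. Its argument "plan" is a list of rows, each an object of numbers: "x", "y", "z": the shift along the tool's x, y, z as a fraction of full scale; "wx", "wy", "wz": the turn, a rotation vector about the tool's x, y, z as a fraction of full scale. A call has 1 to 12 rows; each row is the pose to reach, as a shift and turn from the pose measured when the call began, along the tool's axes at that moment, turning the shorter way round; what a row does not reach only later rows make up. Full scale, the value 1, is 20 cm for a shift and 180 degrees for a turn. A row lasts 1/12 s, in which the tool goes at most 41.7 mm and 7.16 degrees, less where a joint would pass 70% of its speed; a pose out of reach is approached as far as the arm can. A call with a number of a shift or a turn outside -1 to 1 is refused whole. A call with a gripper value outside its range is refused whole. "hand" is the opening, from -1 (shut) to 1 (fully open), set as the call begins (left out, the last holds). The fingers move at their own pace and stop on an object; "grip_force" is the grip in N (left out, the last holds). Time passes only in rows, so rows that repeat a pose let the fingers close. It gives the time, the measured TCP pose, the force and the opening at its end, in the units of the state.
- monitor.get_obs(): the state, without advancing time (a new reading comes with each control period).
- cams.read_camera(name): name is "scene" or "top" or "wrist"; returns the picture (384x512x3 uint8, red, green, blue); there is no depth.
- cams.get_calibration(name): a dict with "fx", "fy", "cx", "cy" (pixels), "extrinsics" (4x4, takes a point from world to camera coordinates). Camera axes: x right, y down, z forward; pixel columns grow to the right and rows downward; lengths in m; the calibration is good to about 2 mm. A picture is of the moment at which its call begins: read the wrist's pose just before it. get_calibration takes no time and is no camera call; for the wrist camera it gives the pose at the moment of the call.
- bot.hand_in(): hands the job in, once; it reports no verdict.
Trained networks look in the newest picture that a camera, given by its name, has taken for a name from the list of things; names that differ only in an ending like _2 or _b are one class to them, and where a whole thing is asked for, a point or a joint stands for the part that bears it (a point fixed in the world has none). Each returns a list of dicts, best first, with "confidence" (0 to 1); they miss things now and then, are a little off and sometimes report something else, mostly with a low value. They report only what shows in the picture. A call takes as long as a camera call. They do not tell look-alikes from the thing itself.
- finder.find_in(camera, target): "bbox" ([left, top, width, height] in pixels, round what is visible of it).
- finder.place_of(camera, target): "location" ([column, row] in pixels: a listed point, or the origin of a listed thing).
The state is a dict: "t": time; "q": joint angles; "joint_vel": joint speeds; "joint_torque": joint torques, N m; "eef_pos": TCP position; "tool_rot": TCP orientation; "contact_force": force on the tool from outside, world axes, zero at the start; "torque": the same for the moment, N m; "gripper_width": opening from 0.0 (shut) to 1.0 (fully open).
Only numpy, scipy, OpenCV 4.12 (cv2) and the standard library are available. Lean on these libraries where they do the work, as an engineer would, in place of code of your own. Each camera call takes 0.05 s, during which the arm holds its last target. There are 200 camera calls.

### The job

Print a price label for the kiwifruit punnet waiting on the scale: press down the raised end of the power rocker so that it tips fully over and stays, then push the round tare key fully down, where it stays, then press the long print bar fully down, keep it down for a moment and let it spring back up. Do it in that order with the fingertips, and do not press the square key. Pick nothing up, and leave the punnet and everything lying around where it is.

Things in the scene. Friction and masses are not known exactly. Their poses are not given: they have to be found in the camera images.
- scale: Fixed white label scale. Origin on the table under the centre of its key console (190 mm wide, level top 60 mm high). +x points from its front to a low display at the far side (98 mm high, about 110 mm from the origin), +y to the steel pan (centre 205 mm off, top 64 mm high). Four black key tiles, 80 x 72 mm, centred at x +-43, y +-38 mm, axes parallel to the scale's; any key may be on any tile.
- power_rocker (a joint): Power rocker tilt, rad: 0 to 0.04 at the start (off), 0.34 fully tipped over (on). Grows as the raised end goes down; about 0.05 N m of friction (2 N at the raised end), no spring: it stays where it is left.
- rocker_raised_end (a point): Point on top of the white rocker's raised half, mid-width, 24 mm from the pivot; moves with it. The rocker is a shallow V, 67 mm long along the scale's x, 28 mm wide. The half towards the scale's +x (display) is raised: it slopes up at 0.34 rad, its end 31 mm above the console top. Pressed down, this point sinks 8 mm and its half lies level, 20 mm above the console top.
- tare_key (a joint): Travel of the round tare key, m: 0 to 0.001 at the start (up), 0.006 fully down. About 3 N of friction and no spring: it stays down once pushed.
- tare_key_top (a point): Centre of the top face of the round white tare key, 32 mm in diameter, top about 22 mm above the console top and 14 mm above its tile; goes straight down. On any of the four console tiles.
- print_bar (a joint): Travel of the long print bar, m: 0 up, 0.006 fully down. Springs back; 5 N to push fully down.
- print_bar_top (a point): Centre of the top face of the white print bar, 20 mm along the scale's x and 60 mm along its y, top 22 mm above the console top; goes straight down. On any of the four console tiles.
- unit_key (a joint): Travel of the square key, m: 0 up, 0.006 fully down; springs back. Not to be pressed.
- unit_key_top (a point): Centre of the top face of the square white key, 28 x 28 mm, top 22 mm above the console top. On any of the four console tiles.
- kiwi_punnet: Loose white punnet heaped with six brown kiwifruit, 115 x 170 x 56 mm, about 0.55 kg, standing on the scale's pan; origin at the centre of its underside. To be left there.
- pen: Loose marker pen, 13 mm thick, 110 mm long, lying on the ledge of the console top between its front edge and the keys; origin under its middle. Bystander.
- label_roll: Loose paper label roll, 64 mm across, 40 mm high, on the table at the console's -y side; origin under its centre. Bystander.
- band_jar: Loose glass jar, 56 mm across, 75 mm high, on the table at the console's -y side; origin under its centre. Bystander.
- stapler: Loose stapler, 130 mm long, 51 mm high, on the table on the -y side; origin under its centre. Bystander.
- pen_mug: Loose white cup, 76 mm across, 85 mm high, on the table beyond the pan; origin under its centre. Bystander.
There are look-alikes about, which are no part of the job. Leave any purple, red or turquoise look-alike of the kiwi_punnet alone.

How it is judged:
By the outcome, as a careful person would: the job done as asked, in the order asked, and still so for the second after the job is handed in, with the robot touching nothing.
It also fails if it takes over 40 s, if anything falls off the work surface, if the arm or the gripper's body presses on something with over 40 N, if the wrist force passes 120 N, or if a joint passes its speed limit or range.

## Working session

There is one attempt and no reset: what is moved stays moved. The work goes in short steps, Python scripts to look and compute and a tool call to move; the robot and the scene stay as the last step left them, time stands still between calls to the robot, and variables do not carry over. Pictures are saved under pics/ and viewed, about 8 in all and at most 12, crops included, and the job is handed in when it is done.

Besides the shell and the picture viewer there is one more tool, called as a command line: name --argument value ..., lists and objects as JSON in quotes. jog_arm: Moves the arm, as the interface text tells. Shift numbers are shares of 20 cm and turn numbers shares of 180 degrees, none past 1 either way. Its arguments: {"type":"object","properties":{"plan":{"type":"array","items":{"type":"object","properties":{"x":{"type":"number","minimum":-1,"maximum":1},"y":{"type":"number","minimum":-1,"maximum":1},"z":{"type":"number","minimum":-1,"maximum":1},"wx":{"type":"number","minimum":-1,"maximum":1},"wy":{"type":"number","minimum":-1,"maximum":1},"wz":{"type":"number","minimum":-1,"maximum":1}}}},"hand":{"type":"number"},"grip_force":{"type":"number"}},"required":["plan"]}

```bash
mkdir -p pics; ls; cat > h.py <<'E'
import numpy as np, cv2
from station import monitor, cams, bot, finder
def save(cam,name,crop=None,scale=1):
    im=cams.read_camera(cam)
    o=im
    if crop: l,t,w,h=crop; o=im[t:t+h,l:l+w]
    if scale!=1: o=cv2.resize(o,None,fx=scale,fy=scale,interpolation=cv2.INTER_CUBIC)
    cv2.imwrite('pics/'+name+'.png',o[:,:,::-1]); return im
def at_z(cam,px,z,cal=None):
    c=cal or cams.get_calibration(cam); E=np.array(c['extrinsics']); R=E[:3,:3]; o=-R.T@E[:3,3]
    d=R.T@np.array([(px[0]-c['cx'])/c['fx'],(px[1]-c['cy'])/c['fy'],1.])
    return o+d*(z-o[2])/d[2]
def proj(cam,p,cal=None):
    c=cal or cams.get_calibration(cam); E=np.array(c['extrinsics']); v=E[:3,:3]@np.array(p)+E[:3,3]
    return np.array([c['fx']*v[0]/v[2]+c['cx'],c['fy']*v[1]/v[2]+c['cy']])
E
cat > a.py <<'E'
from h import *
np.set_printoptions(precision=4,suppress=True)
ob=monitor.get_obs(); print(ob['t'],ob['eef_pos'],ob['tool_rot'],ob['gripper_width'])
for cam in ('top','scene'):
    save(cam,cam+'1',scale=1.5)
    for n,z in (('scale',0),('rocker_raised_end',.083),('tare_key_top',.082),('print_bar_top',.082),('unit_key_top',.082),('kiwi_punnet',.064),('pen',.06)):
        for r in finder.place_of(cam,n)[:2]: print(cam,n,np.round(r['location'],1),round(r['confidence'],2),at_z(cam,r['location'],z))
print(monitor.get_obs()['t'])
E
python3 a.py
```

```text
pics
0.0 [ 0.2575 -0.6233  0.2074] [-0.0008  0.9809  0.1946 -0.0002] 1.0008778079846712
top scale [288.4 167.5] 0.97 [ 0.5611 -0.0252  0.    ]
top rocker_raised_end [299.1 135.5] 0.72 [ 0.6336 -0.0523  0.083 ]
top tare_key_top [306.7 170.7] 0.53 [ 0.526 -0.067  0.082]
top tare_key_top [281.4 177.7] 0.53 [0.508  0.0069 0.082 ]
top print_bar_top [273.  150.5] 0.59 [0.5907 0.0266 0.082 ]
top kiwi_punnet [109.2 253.2] 0.83 [0.3138 0.4976 0.064 ]
top kiwi_punnet [385.7 255.1] 0.82 [ 0.2795 -0.2721  0.064 ]
top pen [308.3 195.6] 0.76 [ 0.4573 -0.0701  0.06  ]
top pen [289.5 167.4] 0.35 [ 0.5441 -0.021   0.06  ]
scene scale [186.8 225.5] 0.77 [ 0.5536 -0.0384  0.    ]
scene scale [184.9 177.5] 0.52 [ 0.4055 -0.0816  0.    ]
scene rocker_raised_end [167.8 236.2] 0.51 [ 0.6311 -0.053   0.083 ]
scene rocker_raised_end [190.8 228.9] 0.3 [ 0.6034 -0.0042  0.083 ]
scene tare_key_top [172.4 199.7] 0.69 [ 0.5303 -0.0696  0.082 ]
scene print_bar_top [205.1 225.4] 0.73 [0.5882 0.027  0.082 ]
scene unit_key_top [200.7 195.8] 0.42 [ 0.5078 -0.0028  0.082 ]
scene kiwi_punnet [122.  135.5] 0.96 [ 0.3359 -0.2723  0.064 ]
scene kiwi_punnet [406.5 179. ] 0.93 [0.3601 0.5109 0.064 ]
scene pen [186.1 178. ] 0.53 [ 0.4462 -0.0592  0.06  ]
0.8
```

View pics/top1.png

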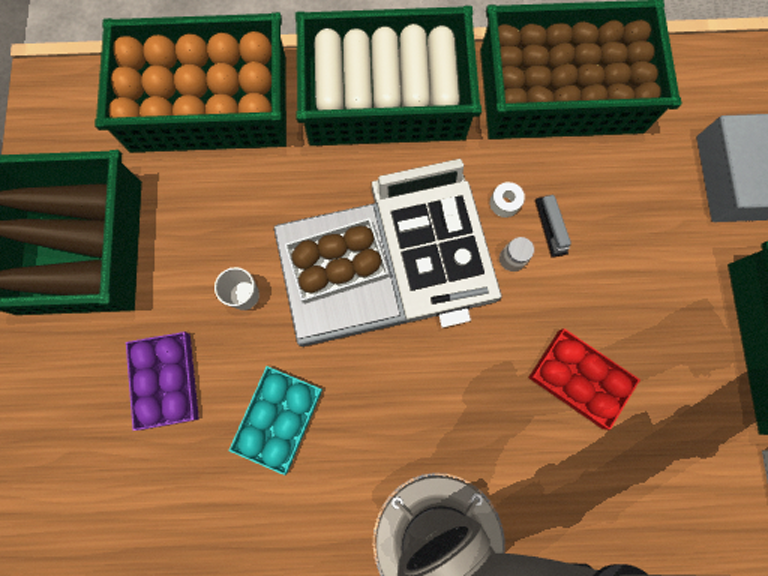

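View pics/scene1.png

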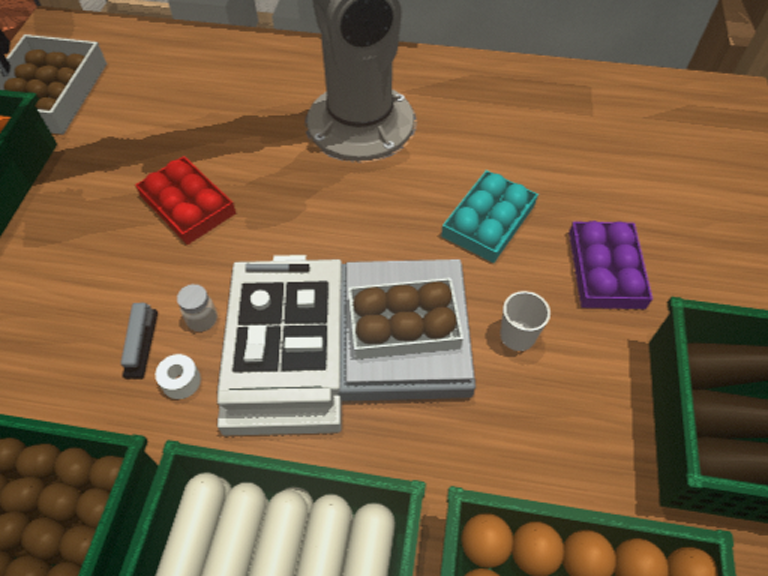

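The top picture (512-px coordinates) shows these keys:
- Rocker at about (300,140), on the display side, -y tile.
- Round tare key at (307,171), front, -y tile.
- Square key at (283,177), front, pan side.
- Print bar at (274,150), display side, pan side.

The console is yawed by about 15°. The brown punnet is on the pan, and the red, purple and turquoise ones are decoys on the table. I'll go over it with the wrist camera next.

```bash
cat >> h.py <<'E'
from scipy.spatial.transform import Rotation as Ro
np.set_printoptions(precision=4,suppress=True)
def pose():
    o=monitor.get_obs(); q=o['tool_rot']; return np.array(o['eef_pos']),Ro.from_quat([q[1],q[2],q[3],q[0]])
def plan(p,yaw_deg):
    """fractions to reach world p, tool down, tool x at yaw"""
    p0,R=pose(); a=np.radians(yaw_deg)
    Rt=Ro.from_matrix(np.array([[np.cos(a),np.sin(a),0],[np.sin(a),-np.cos(a),0],[0,0,-1]]))
    return R.inv().apply(np.array(p)-p0)/.2,(R.inv()*Rt).as_rotvec()/np.pi
E
python3 - <<'E'
from h import *
p,R=pose(); E=np.array(cams.get_calibration('wrist')['extrinsics']); o=-E[:3,:3].T@E[:3,3]
print('cam in tool',R.inv().apply(o-p),'axis',R.inv().apply(E[2,:3]),cams.get_calibration('wrist')['fx'])
print(plan([.52,-.035,.30],14.5))
E
```

```text
cam in tool [ 0.0717  0.0007 -0.1658] axis [-0.285  -0.0004  0.9585] 338.9383221370197
(array([ 2.336 , -2.2206, -0.4583]), array([ 0.    , -0.    ,  0.0442]))
```

jog_arm --plan '[{"x":0.1,"y":-0.08,"z":-0.1},{"x":0.25,"y":-0.2,"z":-0.2},{"x":0.4,"y":-0.32,"z":-0.3},{"x":0.55,"y":-0.44,"z":-0.36},{"x":0.7,"y":-0.56,"z":-0.36},{"x":0.83,"y":-0.66,"z":-0.36},{"x":0.9,"y":-0.72,"z":-0.36},{"x":0.9,"y":-0.72,"z":-0.36}]' --hand -1 --grip_force 40

```text
invalid input at $.plan[0]: expected keys x, y, z, wx, wy, wz
```

jog_arm --plan '[{"x":0.1,"y":-0.08},{"x":0.25,"y":-0.2},{"x":0.4,"y":-0.32},{"x":0.55,"y":-0.44},{"x":0.7,"y":-0.56},{"x":0.83,"y":-0.66},{"x":0.9,"y":-0.72},{"x":0.9,"y":-0.72}]'

```text
invalid input at $.plan[0]: expected keys x, y, z, wx, wy, wz
```

jog_arm --plan '[{"x":0.1,"y":-0.08},{"x":0.25,"y":-0.2},{"x":0.4,"y":-0.32},{"x":0.55,"y":-0.44,"wz":0.02},{"x":0.7,"y":-0.56,"wz":0.04},{"x":0.83,"y":-0.66,"wz":0.044},{"x":0.9,"y":-0.72,"wz":0.044},{"x":0.9,"y":-0.72,"wz":0.044},{"x":0.9,"y":-0.72,"wz":0.044}]'

```text
invalid input at $.plan[0]: expected keys x, y, z, wx, wy, wz
```

```bash
python3 - <<'E'
from h import *
print(pose()[0],monitor.get_obs()['t'])
cal=cams.get_calibration('wrist')
save('wrist','w1',scale=1.5)
for n,z in (('scale',0),('rocker_raised_end',.084),('tare_key_top',.082),('print_bar_top',.082),('unit_key_top',.082)):
    for r in finder.place_of('wrist',n)[:2]: print(n,np.round(r['location'],1),round(r['confidence'],2),at_z('wrist',r['location'],z,cal))
E
```

```text
[ 0.2578 -0.6239  0.2084] 0.8
```

View pics/w1.png

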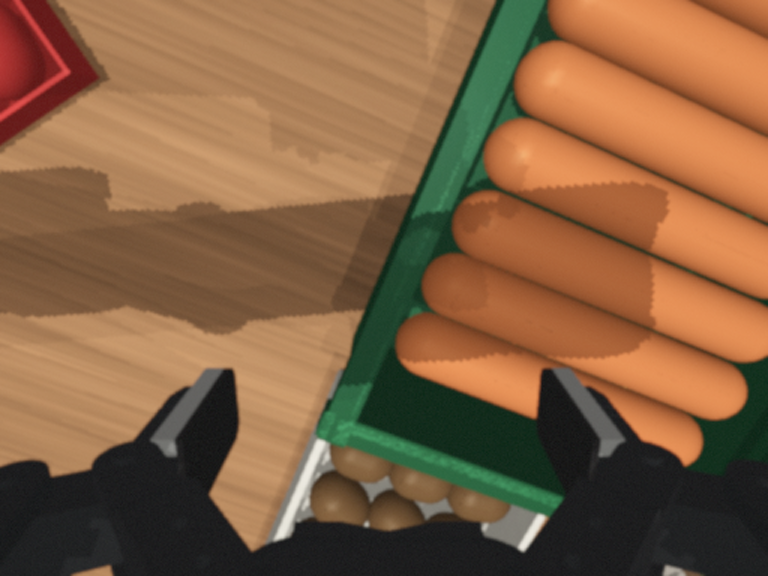

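All six keys are needed in each row, so nothing moved. The wrist view shows only a neighbouring crate under the hand, so I'll lift before travelling.

jog_arm --plan '[{"x":0,"y":0,"z":-0.2,"wx":0,"wy":0,"wz":0},{"x":0.1,"y":-0.08,"z":-0.36,"wx":0,"wy":0,"wz":0},{"x":0.25,"y":-0.2,"z":-0.36,"wx":0,"wy":0,"wz":0},{"x":0.4,"y":-0.32,"z":-0.36,"wx":0,"wy":0,"wz":0},{"x":0.55,"y":-0.44,"z":-0.36,"wx":0,"wy":0,"wz":0},{"x":0.7,"y":-0.56,"z":-0.36,"wx":0,"wy":0,"wz":0},{"x":0.83,"y":-0.66,"z":-0.36,"wx":0,"wy":0,"wz":0},{"x":0.9,"y":-0.72,"z":-0.36,"wx":0,"wy":0,"wz":0}]' --hand -1 --grip_force 40

```text
t: 1.77
eef_pos: [0.3719, -0.4179, 0.2807]
tool_rot: [-0.0, 0.98, 0.197, 0.001]
contact_force: [-0.1, -0.6, 0.1]
gripper_width: -0.002
```

jog_arm --plan '[{"x":0.1,"y":-0.08,"z":0,"wx":0,"wy":0,"wz":0},{"x":0.25,"y":-0.2,"z":0,"wx":0,"wy":0,"wz":0},{"x":0.4,"y":-0.32,"z":0,"wx":0,"wy":0,"wz":0},{"x":0.55,"y":-0.44,"z":0,"wx":0,"wy":0,"wz":0},{"x":0.7,"y":-0.56,"z":0,"wx":0,"wy":0,"wz":0},{"x":0.83,"y":-0.66,"z":0,"wx":0,"wy":0,"wz":0},{"x":0.9,"y":-0.72,"z":0,"wx":0,"wy":0,"wz":0}]'

```text
t: 2.35
eef_pos: [0.4844, -0.211, 0.2814]
tool_rot: [-0.001, 0.98, 0.2, 0.002]
contact_force: [1.5, 0.1, 0.9]
gripper_width: 0.001
```

```bash
python3 -c "
from h import *
print(monitor.get_obs()['t'],pose()[0],plan([.59,-.02,.28],14.5))"
```

```text
2.35 [ 0.4844 -0.211   0.2814] (array([ 0.8595, -0.6722,  0.0106]), array([-0.0003, -0.0011,  0.0473]))
```

jog_arm --plan '[{"x":0.15,"y":-0.12,"z":0,"wx":0,"wy":0,"wz":0.01},{"x":0.3,"y":-0.24,"z":0,"wx":0,"wy":0,"wz":0.02},{"x":0.45,"y":-0.36,"z":0,"wx":0,"wy":0,"wz":0.03},{"x":0.6,"y":-0.48,"z":0,"wx":0,"wy":0,"wz":0.04},{"x":0.75,"y":-0.6,"z":0,"wx":0,"wy":0,"wz":0.047},{"x":0.86,"y":-0.67,"z":0.01,"wx":0,"wy":-0.001,"wz":0.047},{"x":0.86,"y":-0.67,"z":0.01,"wx":0,"wy":-0.001,"wz":0.047},{"x":0.86,"y":-0.67,"z":0.01,"wx":0,"wy":-0.001,"wz":0.047}]'

```text
t: 3.02
eef_pos: [0.5906, -0.0185, 0.2798]
tool_rot: [-0.001, 0.992, 0.129, -0.0]
contact_force: [0.6, -1.0, -0.4]
gripper_width: 0.001
```

```bash
python3 - <<'E'
from h import *
print(pose()[0],monitor.get_obs()['t'])
cal=cams.get_calibration('wrist')
save('wrist','w2',scale=1.5)
for n,z in (('scale',0),('rocker_raised_end',.084),('tare_key_top',.082),('print_bar_top',.082),('unit_key_top',.082)):
    for r in finder.place_of('wrist',n)[:2]: print(n,np.round(r['location'],1),round(r['confidence'],2),at_z('wrist',r['location'],z,cal))
E
```

```text
[ 0.5906 -0.0185  0.2798] 3.0167
scale [259.4 165.3] 0.98 [ 0.5631 -0.0278  0.    ]
rocker_raised_end [294.5 126.1] 0.92 [ 0.6318 -0.0477  0.084 ]
tare_key_top [288.8 222.9] 0.6 [ 0.5239 -0.0731  0.082 ]
print_bar_top [224.8 140.1] 0.66 [0.5983 0.0202 0.082 ]
unit_key_top [221.1 217. ] 0.67 [0.5111 0.0042 0.082 ]
```

View pics/w2.png

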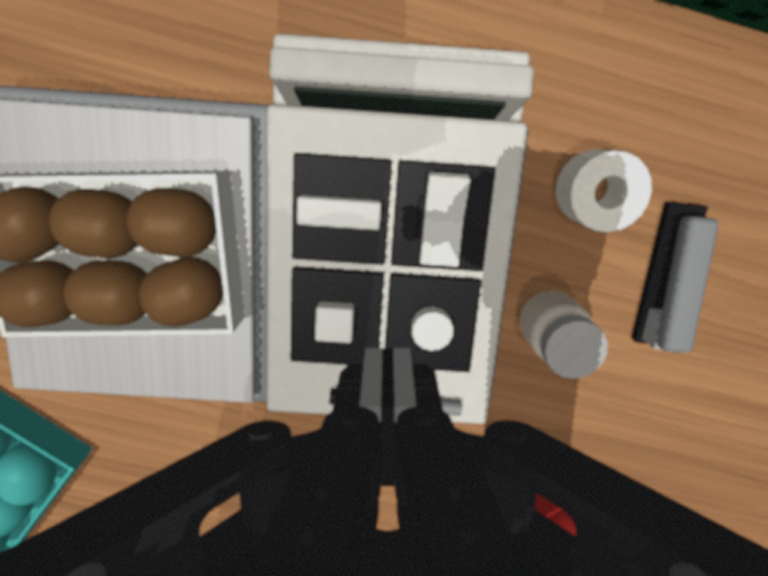

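The wrist view (512-px coordinates) agrees with the description:
- Print bar at (226,141), with its long side across.
- Rocker at (297,147), lengthwise.
- Square key at (223,215).
- Round tare key at (288,219).

Next I'll fit the console pose from the tile cross lines and refine the key centres.

```bash
python3 - <<'E'
from h import *
f=lambda u,v,z:at_z('wrist',(u/1.5,v/1.5),z)
L,Rr,T,B=f(292,265,.068),f(483,272,.068),f(395,160,.068),f(384,350,.068)
d=L-Rr; print('yaw y-line',np.degrees(np.arctan2(-d[0],d[1])))
d=T-B; print('yaw x-line',np.degrees(np.arctan2(d[1],d[0])))
print('cross',f(388.5,268,.068))
im=cv2.imread('pics/w2.png'); im=cv2.resize(im,(512,384))
g=im.min(2)
for n,(l,t,w,h),z in (('print',(196,104,64,68),.082),('unit',(196,182,56,56),.082),('tare',(262,186,52,56),.082)):
    m=(g[t:t+h,l:l+w]>165).astype(np.uint8); k,lab,st,c=cv2.connectedComponentsWithStats(m)
    for i in range(1,k):
        if st[i,4]>150:
            u=c[i]+[l,t]; r=cv2.minAreaRect(np.argwhere(lab==i)[:,::-1].astype(np.float32)); print(n,st[i],u,r[1:],at_z('wrist',u,z))
a=np.radians(12.5); R=np.array([[np.cos(a),-np.sin(a)],[np.sin(a),np.cos(a)]])
o=f(388.5,268,.068)[:2]
vis=cv2.resize(im,None,fx=1.5,fy=1.5)
for l,z in (((43,38),.082),((-43,38),.082),((-43,-38),.082),((43+24*.94,-38),.088),((43,-38),.08)):
    p=o+R@np.array(l)/1000; u=proj('wrist',[*p,z]); print(l,p,u); cv2.circle(vis,tuple(int(x*1.5) for x in u),3,(0,0,255),-1)
cv2.imwrite('pics/w2m.png',cv2.resize(vis[90:400,240:560],None,fx=1.8,fy=1.8))
E
```

```text
yaw y-line 12.240360214202656
yaw x-line 11.256144394551212
cross [ 0.5619 -0.0308  0.068 ]
print [  3  28  54  20 916] [225.3264 141.6845] ((53.88039016723633, 17.02886390686035), 3.8140745162963867) [0.5964 0.0155 0.082 ]
unit [ 15  24  23  22 471] [222.0234 216.2484] ((21.0, 22.0), 90.0) [0.5117 0.0001 0.082 ]
tare [ 13  22  27  26 527] [287.926  220.3226] ((24.748737335205078, 25.455841064453125), 45.0) [ 0.5257 -0.0746  0.082 ]
(43, 38) [0.5957 0.0156] [225.1509 142.3538]
(-43, 38) [ 0.5117 -0.003 ] [224.7314 216.8603]
(-43, -38) [ 0.5281 -0.0772] [290.7208 218.9216]
(65.56, -38) [ 0.6341 -0.0537] [297.5593 124.1351]
(43, -38) [ 0.6121 -0.0586] [295.3591 144.3923]
```

View pics/w2m.png

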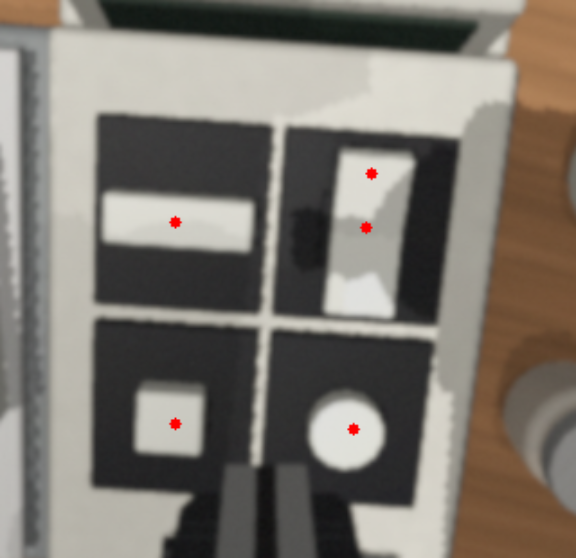

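The model projects onto the keys within 2–3 mm. Now to approach above the rocker's raised end.

```bash
python3 -c "
from h import *
print(plan([.634,-.052,.12],12))"
```

```text
(array([0.1758, 0.2009, 0.8015]), array([-0.0001, -0.0001,  0.0135]))
```

jog_arm --plan '[{"x":0.09,"y":0.1,"z":0.1,"wx":0,"wy":0,"wz":0.007},{"x":0.18,"y":0.2,"z":0.25,"wx":0,"wy":0,"wz":0.0135},{"x":0.18,"y":0.2,"z":0.4,"wx":0,"wy":0,"wz":0.0135},{"x":0.176,"y":0.2,"z":0.55,"wx":0,"wy":0,"wz":0.0135},{"x":0.176,"y":0.2,"z":0.68,"wx":0,"wy":0,"wz":0.0135},{"x":0.176,"y":0.2,"z":0.77,"wx":0,"wy":0,"wz":0.0135},{"x":0.176,"y":0.2,"z":0.8,"wx":0,"wy":0,"wz":0.0135},{"x":0.176,"y":0.2,"z":0.8,"wx":0,"wy":0,"wz":0.0135},{"x":0.176,"y":0.2,"z":0.8,"wx":0,"wy":0,"wz":0.0135}]'

```text
t: 4.07
eef_pos: [0.6345, -0.0522, 0.1213]
tool_rot: [-0.0, 0.995, 0.104, 0.001]
contact_force: [0.3, -0.8, 0.4]
gripper_width: 0.004
```

```bash
python3 -c "
from h import *
save('wrist','w3',scale=1.5)
print(plan([.634,-.052,.079],12))"
```

```text
(array([-0.0058, -0.0016,  0.215 ]), array([ 0.0001, -0.0009, -0.0001]))
```

View pics/w3.png

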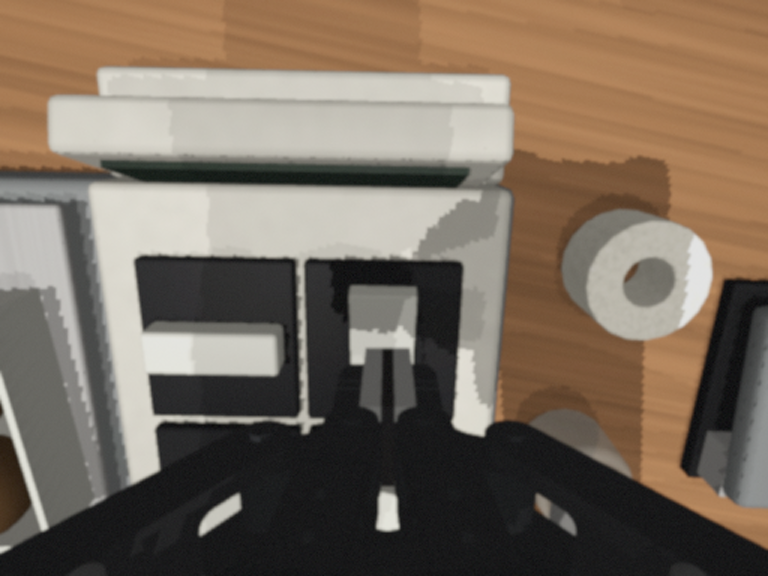

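The fingers are centred on the rocker: tips at column 388, rocker at 384. The raised end lies just ahead, at row 285–360. Press down.

jog_arm --plan '[{"x":0,"y":0,"z":0.06,"wx":0,"wy":0,"wz":0},{"x":0,"y":0,"z":0.12,"wx":0,"wy":0,"wz":0},{"x":0,"y":0,"z":0.14,"wx":0,"wy":0,"wz":0},{"x":0,"y":0,"z":0.16,"wx":0,"wy":0,"wz":0},{"x":0,"y":0,"z":0.175,"wx":0,"wy":0,"wz":0},{"x":0,"y":0,"z":0.19,"wx":0,"wy":0,"wz":0},{"x":0,"y":0,"z":0.2,"wx":0,"wy":0,"wz":0},{"x":0,"y":0,"z":0.21,"wx":0,"wy":0,"wz":0},{"x":0,"y":0,"z":0.21,"wx":0,"wy":0,"wz":0}]'

```text
t: 4.87
eef_pos: [0.635, -0.0521, 0.0797]
tool_rot: [-0.0, 0.995, 0.104, 0.001]
contact_force: [-0.2, -0.2, -0.2]
gripper_width: 0.001
```

jog_arm --plan '[{"x":0,"y":0,"z":0.005,"wx":0,"wy":0,"wz":0},{"x":0,"y":0,"z":0.01,"wx":0,"wy":0,"wz":0},{"x":0,"y":0,"z":0.01,"wx":0,"wy":0,"wz":0}]'

```text
t: 5.12
eef_pos: [0.635, -0.0521, 0.0776]
tool_rot: [-0.0, 0.995, 0.104, 0.001]
contact_force: [-0.6, 0.1, -0.4]
gripper_width: -0.003
```

```bash
python3 -c "
from h import *
save('wrist','w4',(140,120,240,160),3)
print(pose()[0], monitor.get_obs()['contact_force'],monitor.get_obs()['joint_torque'])"
```

```text
[ 0.635  -0.0521  0.0777] [-0.4696 -0.2716 -0.3878] [ -0.012  -59.8456  -3.1051 -23.2274   0.0136  -0.0219  -0.0029]
```

View pics/w4.png

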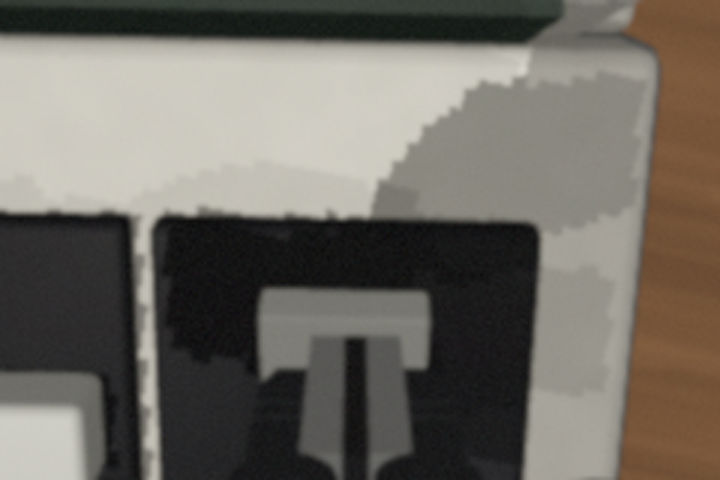

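The fingers rest on the far half of the rocker, with its end face still showing at rows 290–320 of the crop. There is no reaction force yet, so I'll go on down in small steps.

jog_arm --plan '[{"x":0,"y":0,"z":0.004,"wx":0,"wy":0,"wz":0},{"x":0,"y":0,"z":0.008,"wx":0,"wy":0,"wz":0},{"x":0,"y":0,"z":0.01,"wx":0,"wy":0,"wz":0},{"x":0,"y":0,"z":0.01,"wx":0,"wy":0,"wz":0}]'

```text
t: 5.5
eef_pos: [0.635, -0.0521, 0.0756]
tool_rot: [-0.0, 0.995, 0.104, 0.001]
contact_force: [0.9, 0.4, 0.0]
gripper_width: 0.002
```

Still no reaction force, so I'll check from the scene camera whether the tip really touches.

```bash
python3 -c "
from h import *
print(proj('scene',pose()[0]),proj('scene',pose()[0]+[0,0,.026]))
save('scene','s2',(130,150,120,100),6.5)"
```

```text
[168.2889 239.1625] [166.3467 234.0495]
```

View pics/s2.png

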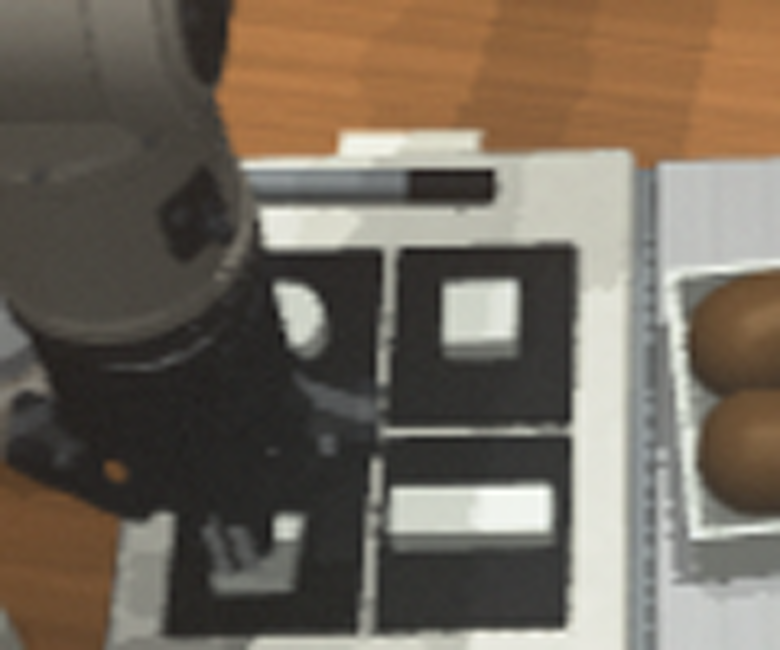

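```bash
python3 - <<'E'
from h import *
a=np.radians(12); R=np.array([[np.cos(a),-np.sin(a)],[np.sin(a),np.cos(a)]]); o=np.array([.562,-.031])
def P(x,y,z): return np.array([*(o+R@np.array([x,y])/1000),z])
c6=lambda u,l,t,s:(np.array(u)-[l,t])*s
for nm,zt,L in (('raised',.091,31.6),('tipped',.080,33.5)):
    for y in (-24,-52):
        print(nm,y,'s2crop',c6(proj('scene',P(43+L,y+2,zt)),130,150,6.5),'w4crop(now +2mm z)',c6(proj('wrist',P(43+L,y+2,zt)),140,120,3))
p,_=pose(); d=R@np.array([.011,0])
for s in (0,.01,.02,.026):
  for e in (0,1): print('tip s',s,e,c6(proj('scene',p+[*(e*d),s]),130,150,6.5), c6(proj('wrist',p+[*(e*d),s]),140,120,3))
E
```

```text
raised -24 s2crop [278.6382 577.3228] w4crop(now +2mm z) [263.4767 320.9549]
raised -52 s2crop [200.123  580.6888] w4crop(now +2mm z) [438.6455 320.799 ]
tipped -24 s2crop [283.3315 595.9381] w4crop(now +2mm z) [268.7242 285.0845]
tipped -52 s2crop [205.4568 599.2869] w4crop(now +2mm z) [433.728  284.9363]
tip s 0 0 [248.7245 579.5882] [350.2934 326.3475]
tip s 0 1 [246.7805 606.8452] [350.1657 267.6664]
tip s 0.01 0 [243.932  566.9754] [350.079  350.1993]
tip s 0.01 1 [241.943  594.3848] [349.94   288.5878]
tip s 0.02 0 [239.0591 554.1511] [349.8389 376.9062]
tip s 0.02 1 [237.0238 581.7142] [349.6867 312.0631]
tip s 0.026 0 [236.0959 546.3527] [349.6806 394.522 ]
tip s 0.026 1 [234.0322 574.0086] [349.5193 327.5761]
```

In both views the rocker's edge matches the raised model: row 318 against 321 predicted in the wrist view, and 575 against 577 in the scene view. The visible fingertip appears to be about 2–3 cm above the reported TCP, so it has not touched anything. I'll keep descending in small force-watched steps.

jog_arm --plan '[{"x":0,"y":0,"z":0.01,"wx":0,"wy":0,"wz":0},{"x":0,"y":0,"z":0.02,"wx":0,"wy":0,"wz":0},{"x":0,"y":0,"z":0.03,"wx":0,"wy":0,"wz":0},{"x":0,"y":0,"z":0.04,"wx":0,"wy":0,"wz":0}]'

```text
t: 5.88
eef_pos: [0.635, -0.052, 0.0674]
tool_rot: [-0.0, 0.995, 0.104, 0.001]
contact_force: [0.2, 0.7, 3.3]
gripper_width: 0.001
```

jog_arm --plan '[{"x":0,"y":0,"z":0.01,"wx":0,"wy":0,"wz":0},{"x":0,"y":0,"z":0.02,"wx":0,"wy":0,"wz":0},{"x":0,"y":0,"z":0.02,"wx":0,"wy":0,"wz":0}]'

```text
t: 6.13
eef_pos: [0.6354, -0.0519, 0.0633]
tool_rot: [-0.0, 0.995, 0.104, 0.001]
contact_force: [0.3, 0.1, 0.4]
gripper_width: -0.001
```

Contact began (3.3 N while moving). Continuing until the stop is felt.

jog_arm --plan '[{"x":0,"y":0,"z":0.01,"wx":0,"wy":0,"wz":0},{"x":0,"y":0,"z":0.015,"wx":0,"wy":0,"wz":0},{"x":0,"y":0,"z":0.02,"wx":0,"wy":0,"wz":0}]'

```text
t: 6.38
eef_pos: [0.6358, -0.0519, 0.0594]
tool_rot: [-0.0, 0.995, 0.104, 0.002]
contact_force: [0.8, 0.7, 2.9]
gripper_width: 0.0
```

jog_arm --plan '[{"x":0,"y":0,"z":0.005,"wx":0,"wy":0,"wz":0},{"x":0,"y":0,"z":0.01,"wx":0,"wy":0,"wz":0}]'

```text
t: 6.55
eef_pos: [0.636, -0.0519, 0.0573]
tool_rot: [-0.0, 0.995, 0.104, 0.002]
contact_force: [1.6, -0.1, 3.4]
gripper_width: 0.001
```

jog_arm --plan '[{"x":0,"y":0,"z":0.005,"wx":0,"wy":0,"wz":0},{"x":0,"y":0,"z":0.005,"wx":0,"wy":0,"wz":0}]'

```text
t: 6.72
eef_pos: [0.6361, -0.0518, 0.0572]
tool_rot: [-0.0, 0.995, 0.104, 0.002]
contact_force: [-1.1, 1.3, 9.2]
gripper_width: -0.0
```

The stop is reached: z holds at 0.057 and the force jumps to 9 N. One more light push, then check and retreat.

jog_arm --plan '[{"x":0,"y":0,"z":0.005,"wx":0,"wy":0,"wz":0},{"x":0,"y":0,"z":0.006,"wx":0,"wy":0,"wz":0},{"x":0,"y":0,"z":0.006,"wx":0,"wy":0,"wz":0}]'

```text
t: 6.97
eef_pos: [0.6361, -0.0519, 0.0572]
tool_rot: [0.0, 0.995, 0.104, 0.002]
contact_force: [-2.0, 0.3, 12.2]
gripper_width: -0.003
```

jog_arm --plan '[{"x":0,"y":0,"z":-0.05,"wx":0,"wy":0,"wz":0},{"x":0,"y":0,"z":-0.15,"wx":0,"wy":0,"wz":0},{"x":0,"y":0,"z":-0.25,"wx":0,"wy":0,"wz":0},{"x":0,"y":0,"z":-0.3,"wx":0,"wy":0,"wz":0},{"x":0,"y":0,"z":-0.3,"wx":0,"wy":0,"wz":0}]'

```text
t: 7.38
eef_pos: [0.6372, -0.052, 0.1197]
tool_rot: [0.0, 0.995, 0.104, 0.004]
contact_force: [0.9, -0.5, 0.8]
gripper_width: -0.0
```

```bash
python3 -c "
from h import *
save('wrist','w5',(80,100,260,180),3)
print(monitor.get_obs()['t'],pose()[0])
print(plan([.525,-.0755,.11],12))"
```

```text
7.4333 [ 0.6362 -0.052   0.118 ]
(array([-0.5687, -0.0004,  0.0369]), array([ 0.0004, -0.0017, -0.0002]))
```

View pics/w5.png

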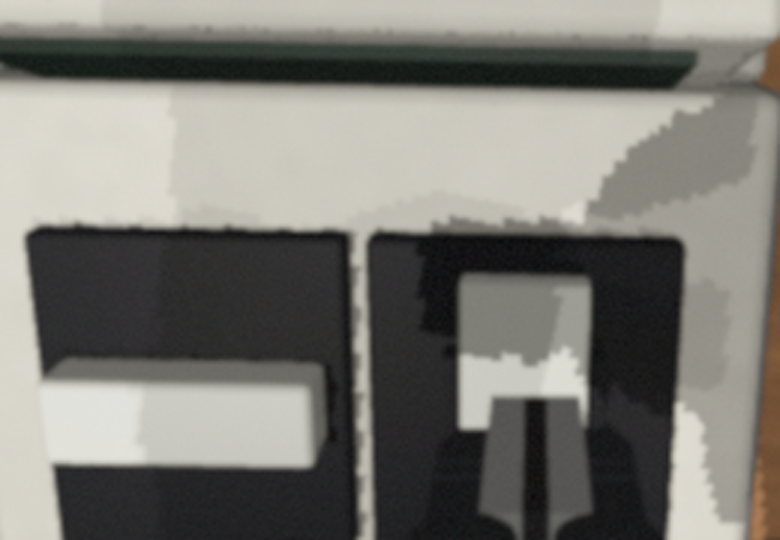

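The rocker's far half is now level: its end edge is at crop row 272 with no end face showing, and the stop was felt at 12 N. On to the round tare key.

jog_arm --plan '[{"x":-0.12,"y":0,"z":0,"wx":0,"wy":0,"wz":0},{"x":-0.26,"y":0,"z":0,"wx":0,"wy":0,"wz":0},{"x":-0.4,"y":0,"z":0,"wx":0,"wy":0,"wz":0},{"x":-0.52,"y":0,"z":0.02,"wx":0,"wy":-0.001,"wz":0},{"x":-0.57,"y":0,"z":0.05,"wx":0,"wy":-0.002,"wz":0},{"x":-0.569,"y":0,"z":0.1,"wx":0,"wy":-0.002,"wz":0},{"x":-0.569,"y":0,"z":0.15,"wx":0,"wy":-0.002,"wz":0},{"x":-0.569,"y":0,"z":0.15,"wx":0,"wy":-0.002,"wz":0}]'

```text
t: 8.1
eef_pos: [0.5247, -0.075, 0.0848]
tool_rot: [0.0, 0.995, 0.105, -0.002]
contact_force: [0.6, 0.2, -0.4]
gripper_width: -0.001
```

```bash
python3 -c "
from h import *
save('wrist','w6',(140,120,240,180),3)
print(monitor.get_obs()['t'],pose()[0],plan([.525,-.0755,.06],12))"
```

```text
8.15 [ 0.5252 -0.0749  0.0857] (array([-0.0014,  0.0026,  0.1285]), array([-0.    ,  0.0009,  0.    ]))
```

View pics/w6.png

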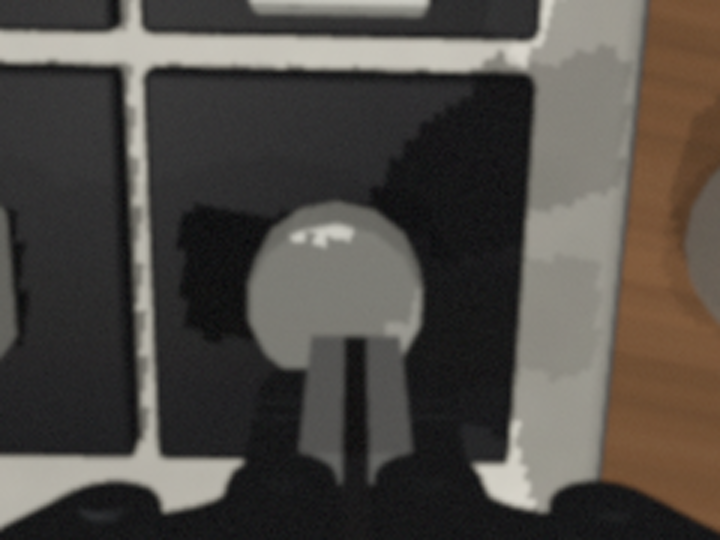

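The square key is well to the left. The tare key's centre is at column 335 and the fingers are at 355, about 3 mm off, so I'll shift -3 mm in tool y and descend.

jog_arm --plan '[{"x":0,"y":-0.012,"z":0.04,"wx":0,"wy":0,"wz":0},{"x":0,"y":-0.012,"z":0.08,"wx":0,"wy":0,"wz":0},{"x":0,"y":-0.012,"z":0.11,"wx":0,"wy":0,"wz":0},{"x":0,"y":-0.012,"z":0.125,"wx":0,"wy":0,"wz":0},{"x":0,"y":-0.012,"z":0.135,"wx":0,"wy":0,"wz":0},{"x":0,"y":-0.012,"z":0.145,"wx":0,"wy":0,"wz":0}]'

```text
t: 8.65
eef_pos: [0.5243, -0.0724, 0.0565]
tool_rot: [0.0, 0.995, 0.105, -0.002]
contact_force: [-2.8, 0.0, 2.6]
gripper_width: -0.001
```

jog_arm --plan '[{"x":0,"y":0,"z":0.005,"wx":0,"wy":0,"wz":0},{"x":0,"y":0,"z":0.01,"wx":0,"wy":0,"wz":0}]'

```text
t: 8.82
eef_pos: [0.5243, -0.0724, 0.0547]
tool_rot: [0.0, 0.995, 0.105, -0.002]
contact_force: [-2.3, 0.9, 3.9]
gripper_width: -0.001
```

jog_arm --plan '[{"x":0,"y":0,"z":0.005,"wx":0,"wy":0,"wz":0},{"x":0,"y":0,"z":0.01,"wx":0,"wy":0,"wz":0}]'

```text
t: 8.98
eef_pos: [0.5243, -0.0724, 0.0529]
tool_rot: [0.0, 0.995, 0.105, -0.002]
contact_force: [-3.6, 1.0, 12.0]
gripper_width: -0.005
```

jog_arm --plan '[{"x":0,"y":0,"z":0.006,"wx":0,"wy":0,"wz":0},{"x":0,"y":0,"z":0.008,"wx":0,"wy":0,"wz":0},{"x":0,"y":0,"z":0.008,"wx":0,"wy":0,"wz":0}]'

```text
t: 9.23
eef_pos: [0.5244, -0.0724, 0.0528]
tool_rot: [0.0, 0.995, 0.105, -0.002]
contact_force: [-7.0, 0.7, 16.9]
gripper_width: -0.005
```

jog_arm --plan '[{"x":0,"y":0,"z":-0.04,"wx":0,"wy":0,"wz":0},{"x":0,"y":0,"z":-0.14,"wx":0,"wy":0,"wz":0},{"x":0,"y":0,"z":-0.28,"wx":0,"wy":0,"wz":0},{"x":0,"y":0,"z":-0.4,"wx":0,"wy":0,"wz":0},{"x":0,"y":0,"z":-0.4,"wx":0,"wy":0,"wz":0}]'

```text
t: 9.65
eef_pos: [0.5284, -0.0725, 0.1377]
tool_rot: [0.001, 0.995, 0.104, 0.003]
contact_force: [0.0, 0.1, -0.6]
gripper_width: -0.004
```

```bash
python3 -c "
from h import *
print(monitor.get_obs()['t'],pose()[0],plan([.595,.0155,.12],12))"
```

```text
9.65 [ 0.5284 -0.0725  0.1377] (array([ 0.4169, -0.3617,  0.0894]), array([ 0.001 , -0.0017, -0.0001]))
```

Tare is down: it stopped firmly at 17 N after about 6 mm of travel. On to the print bar.

jog_arm --plan '[{"x":0.08,"y":-0.07,"z":0,"wx":0,"wy":0,"wz":0},{"x":0.18,"y":-0.15,"z":0,"wx":0,"wy":0,"wz":0},{"x":0.28,"y":-0.24,"z":0,"wx":0,"wy":0,"wz":0},{"x":0.37,"y":-0.32,"z":0.05,"wx":0,"wy":-0.001,"wz":0},{"x":0.417,"y":-0.362,"z":0.12,"wx":0.001,"wy":-0.002,"wz":0},{"x":0.417,"y":-0.362,"z":0.2,"wx":0.001,"wy":-0.002,"wz":0},{"x":0.417,"y":-0.362,"z":0.26,"wx":0.001,"wy":-0.002,"wz":0},{"x":0.417,"y":-0.362,"z":0.26,"wx":0.001,"wy":-0.002,"wz":0},{"x":0.417,"y":-0.362,"z":0.26,"wx":0.001,"wy":-0.002,"wz":0}]'

```text
t: 10.4
eef_pos: [0.5944, 0.0146, 0.0851]
tool_rot: [0.0, 0.995, 0.104, -0.001]
contact_force: [-0.5, -0.3, 0.2]
gripper_width: 0.004
```

```bash
python3 -c "
from h import *
save('wrist','w7',scale=1.5)
print(monitor.get_obs()['t'],pose()[0],plan([.595,.0155,.06],12))"
```

```text
10.45 [0.5951 0.0147 0.086 ] (array([ 0.0003, -0.0041,  0.13  ]), array([ 0.0001,  0.0004, -0.0004]))
```

View pics/w7.png

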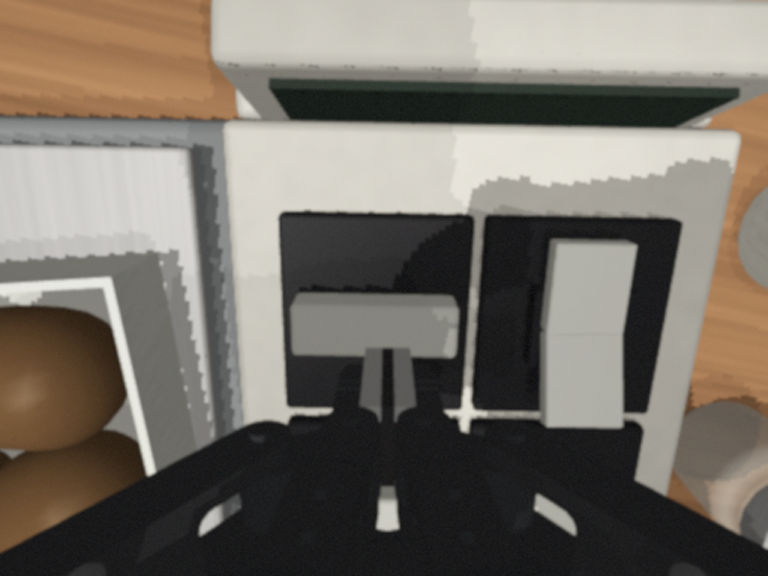

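The rocker's far half is level and its near half is now raised, so power is on. The bar's centre is at column 375 and the fingers are at 388, about 4 mm off, so I'll shift and press.

jog_arm --plan '[{"x":0,"y":-0.018,"z":0.04,"wx":0,"wy":0,"wz":0},{"x":0,"y":-0.018,"z":0.08,"wx":0,"wy":0,"wz":0},{"x":0,"y":-0.018,"z":0.11,"wx":0,"wy":0,"wz":0},{"x":0,"y":-0.018,"z":0.125,"wx":0,"wy":0,"wz":0},{"x":0,"y":-0.018,"z":0.135,"wx":0,"wy":0,"wz":0},{"x":0,"y":-0.018,"z":0.145,"wx":0,"wy":0,"wz":0},{"x":0,"y":-0.018,"z":0.155,"wx":0,"wy":0,"wz":0}]'

```text
t: 11.03
eef_pos: [0.5939, 0.018, 0.055]
tool_rot: [0.0, 0.995, 0.104, -0.001]
contact_force: [-1.9, -0.7, 4.0]
gripper_width: 0.002
```

jog_arm --plan '[{"x":0,"y":0,"z":0.005,"wx":0,"wy":0,"wz":0},{"x":0,"y":0,"z":0.01,"wx":0,"wy":0,"wz":0}]'

```text
t: 11.2
eef_pos: [0.5939, 0.0181, 0.0532]
tool_rot: [0.0, 0.995, 0.104, -0.001]
contact_force: [-2.1, -0.8, 4.5]
gripper_width: 0.001
```

jog_arm --plan '[{"x":0,"y":0,"z":0.005,"wx":0,"wy":0,"wz":0},{"x":0,"y":0,"z":0.008,"wx":0,"wy":0,"wz":0}]'

```text
t: 11.37
eef_pos: [0.594, 0.018, 0.0529]
tool_rot: [0.001, 0.995, 0.104, -0.001]
contact_force: [-6.8, -1.0, 17.5]
gripper_width: 0.001
```

Firm stop at 17.5 N, so the bar is fully down. Hold for about a second, then release and retreat clear.

jog_arm --plan '[{"x":0,"y":0,"z":0.003,"wx":0,"wy":0,"wz":0},{"x":0,"y":0,"z":0.003,"wx":0,"wy":0,"wz":0},{"x":0,"y":0,"z":0.003,"wx":0,"wy":0,"wz":0},{"x":0,"y":0,"z":0.003,"wx":0,"wy":0,"wz":0},{"x":0,"y":0,"z":0.003,"wx":0,"wy":0,"wz":0},{"x":0,"y":0,"z":0.003,"wx":0,"wy":0,"wz":0},{"x":0,"y":0,"z":0.003,"wx":0,"wy":0,"wz":0},{"x":0,"y":0,"z":0.003,"wx":0,"wy":0,"wz":0},{"x":0,"y":0,"z":0.003,"wx":0,"wy":0,"wz":0},{"x":0,"y":0,"z":0.003,"wx":0,"wy":0,"wz":0},{"x":0,"y":0,"z":0.003,"wx":0,"wy":0,"wz":0},{"x":0,"y":0,"z":0.003,"wx":0,"wy":0,"wz":0}]'

```text
t: 12.37
eef_pos: [0.594, 0.018, 0.0531]
tool_rot: [0.001, 0.995, 0.104, -0.001]
contact_force: [-4.1, -1.6, 8.9]
gripper_width: 0.001
```

jog_arm --plan '[{"x":0,"y":0,"z":-0.04,"wx":0,"wy":0,"wz":0},{"x":0,"y":0,"z":-0.15,"wx":0,"wy":0,"wz":0},{"x":0,"y":0,"z":-0.3,"wx":0,"wy":0,"wz":0},{"x":0,"y":0,"z":-0.45,"wx":0,"wy":0,"wz":0},{"x":0,"y":0,"z":-0.6,"wx":0,"wy":0,"wz":0},{"x":0,"y":0,"z":-0.75,"wx":0,"wy":0,"wz":0},{"x":0,"y":0,"z":-0.9,"wx":0,"wy":0,"wz":0},{"x":0,"y":0,"z":-0.98,"wx":0,"wy":0,"wz":0},{"x":0,"y":0,"z":-0.98,"wx":0,"wy":0,"wz":0},{"x":0,"y":0,"z":-0.98,"wx":0,"wy":0,"wz":0}]'

```text
t: 13.2
eef_pos: [0.5951, 0.0185, 0.2504]
tool_rot: [0.001, 0.995, 0.104, 0.001]
contact_force: [-0.7, 0.1, 0.2]
gripper_width: -0.001
```

```bash
python3 -c "
from h import *
save('wrist','w8',(140,60,240,200),3)
o=monitor.get_obs();print(o['t'],pose()[0],o['contact_force'],np.abs(o['joint_vel']).max())"
```

```text
13.25 [0.5942 0.0183 0.2489] [0.4187 0.0579 0.0598] 0.023592559965357734
```

View pics/w8.png

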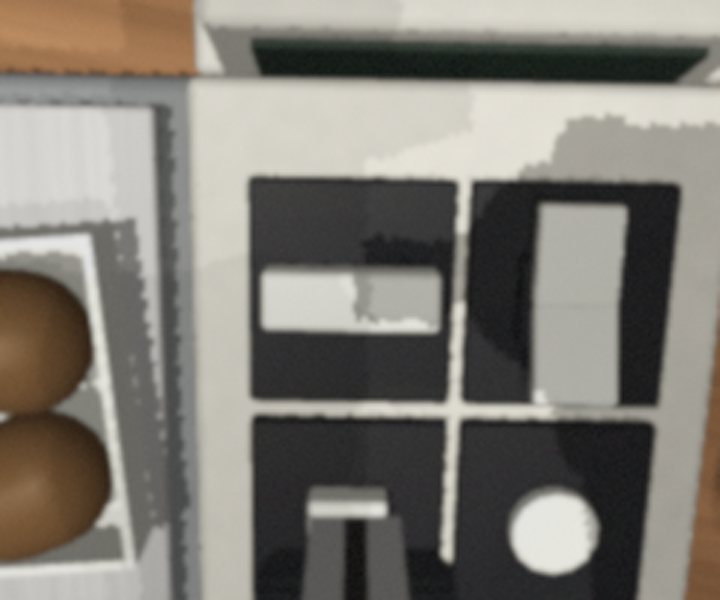

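The wrist view shows the rocker tipped over, the tare key low with only a thin side wall showing, and the bar sprung back up. The punnet is where it was, and the arm is clear. Handing in.

```bash
python3 -c "
from h import *
print(bot.hand_in(), monitor.get_obs()['t'])"
```

```text
the job is handed in; nothing more can be done
the job is handed in; nothing more can be done
```

I pressed the three keys in the order asked, with shut fingertips, and handed the job in at about 13 s. The hand-in gives no verdict, so the results below come from my own checks.

| Step | What happened |
|---|---|
| Power rocker | Raised end pressed to a firm stop at 12 N. Later pictures show that half level and the other half raised. |
| Tare key | Pushed about 6 mm to a firm stop at 17 N; in the last picture it looks low. |
| Print bar | Pressed to a firm stop at 17.5 N and held down for about 1 s, then released. In the last picture it looks sprung back up. |

- **Square key:** I did not press it.
- **Surroundings:** In the last picture the visible edge of the punnet on the pan looks undisturbed. I felt no contact apart from the three presses, but I did not re-check the pen or the items on the table at the end.
- **Arm at hand-in:** It was clear of the scale with about zero force.

**Disagreements:**
- The shut fingertips ended about 23 mm behind the reported TCP. My first rocker descent therefore touched nothing, and I found contact by force instead.
- While I held the print bar, the force eased to 9 N and the height rose by 0.2 mm. That is still above the 5 N needed to keep it fully down.

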